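Set the dose dial and open the push-and-turn bottle cap

TASK

Get the kettle descaler dosing stand ready: first turn the black dose dial clockwise until its white pointer lines up with the red index mark on the ring round it. Then open the blue bottle: push its orange safety cap down, twist it anticlockwise (seen from above) until it is free, and lift it off. Finish while still holding the cap in the gripper, upright and still, straight above the bottle mouth and 5 to 10 cm clear of it; leave the dial on the mark and do not disturb the striped mug and the spice jar.

Things in the scene. Friction and masses are not known exactly. Their poses are not given: they have to be found in the camera images.
- dose_dial (a joint): angle of the black dose dial, rad; grows as the dial is turned clockwise seen from above (0 to 2.2). It starts at 0.2 to 0.5 and needs 0.6 to 1.4 rad of turn to reach the red mark. It stays where it is left (friction about 0.04 N m).
- dial_grip (a point): point on the vertical axis of the dose dial, in its upright grip bar, 63 mm above the worktop. The bar is 44 mm long, 11 mm thick and 24 mm high (this point is 13 mm above the bar's foot, 10 mm below its top), on a round black skirt 52 mm across. x axis: horizontal, along the bar towards its white-pointer end; z up.
- dial_pointer (a point): point just outside the tip of the dial's white pointer, 30 mm from the dial's axis; turns with the dial.
- index_ring: flat aluminium ring, 76 mm across, fixed round the dose dial, with black ticks every 15 degrees and one raised red mark. Origin on the dial's axis; its x axis points from the axis to the red mark, z up. The dial is set when its pointer points along this x axis. The ring's angle differs from start to start and it cannot be moved.
- index_mark (a point): the red mark on the ring (10 x 4.5 mm, 33 mm from the dial's axis).
- stand: the grey dosing stand: plate 120 x 330 x 12 mm fixed to the worktop; origin at the centre of its underside, y axis along its length, z up. The blue bottle (74 x 90 mm, shoulder up to 113 mm, neck 24 mm across, fixed) stands at y = +100 mm; the white valve block (80 x 80 mm, top at 42 mm) with the dose dial at y = -100 mm.
- bottle_mouth (a point): centre of the top of the bottle's neck, 144.5 mm above the worktop, on the axis of cap and bottle; axes as the stand's. Two lugs on the neck hold the cap. Pressed down more than 4 mm (it stops at 6.5 mm) it can be turned anticlockwise from above; after 63 degrees (1.10 rad, 8 degrees more or less allowed, then a stop) it lifts straight off. Unpressed it does not turn.
- cap_grip (a point): point on the axis of the loose orange safety cap (45 g), 20 mm above its underside; 142 mm above the worktop when closed. The cap is round, 33 mm high: a ribbed grip 46 mm across, from 5 to 33 mm above its underside, over a flange 60 mm across and 5 mm thick, on whose top fingertips can press. x, y axes as the stand's while closed; z up.
- mug_striped_mid (a point): bystander: white mug with blue stripes, 84 mm across, 89 mm high, half-way up; leave alone.
- spice_jar_mid (a point): bystander: spice jar with a green lid, 46 mm across, 106 mm high, half-way up; leave alone.
- liner (a joint): spring liner under the cap: how far the closed cap is pushed down, m. 0 closed, 0.0065 fully pressed, -0.002 with the cap off. It pushes the cap up with about 4 N closed and 9 N fully pressed.
Things that resemble listed ones, but are neither listed nor needed, are in the scene too. What is meant by the part that bears cap_grip is not green or yellow, and is the larger of those in its own colour.

How it is judged:
On the way, in this order (a step that is already met when the one before it is completed fails the run):
1. the dial's pointer stands at the red mark (x of dial_pointer in the frame of index_ring above 0.02 m and y of dial_pointer in the frame of index_ring between -0.0045 and 0.0045 m), for 0.3 s.
2. the cap, still on the neck, is pushed down (z of cap_grip in the frame of bottle_mouth below -0.006 m and horizontal distance between cap_grip and bottle_mouth below 0.01 m), for 0.1 s.
3. the cap is off the neck and above the bottle (z of cap_grip in the frame of bottle_mouth above 0.025 m and horizontal distance between cap_grip and bottle_mouth below 0.04 m), for 0.1 s.
At the end, for the whole second after the job is handed in: The dial's pointer is within 4.5 mm (about 8.5 degrees) of the red mark's line; the cap is held by the fingers (over 1 N), touches nothing of the stand, is still, upright within 0.3 rad, within 25 mm sideways of the bottle's axis, its underside 40 to 115 mm above the bottle mouth (all of step 1 and z of cap_grip in the frame of bottle_mouth between 0.06 and 0.135 m and horizontal distance between cap_grip and bottle_mouth below 0.025 m and angle between cap_grip's own z axis and vertical below 0.3 rad and contact force between the fingers and safety_cap above 1 N and contact force between safety_cap and stand below 0.1 N and linear speed of safety_cap below 0.03 m/s); the arm keeps its last pose, push and grip.
It fails at once if the striped mug or the spice jar is moved by more than 30 mm (distance of any of mug_striped_mid, spice_jar_mid from where it was at the start of the episode above 0.03 m).
It also fails if it takes over 51 s, if anything falls off the work surface, if the arm or the gripper's body presses on something with over 40 N, if the wrist force passes 120 N, or if a joint passes its speed limit or range.

ROBOT

A 6-joint arm with a two-finger parallel gripper is mounted at the origin on a cart in front of the work surface, level with it; the furniture and walls round the work are solid. World frame = base frame: x ahead of the robot, y to its left, z up, the work surface at z = 0. Lengths are in m, angles in rad, forces in N, time in s.
With the tool pointing down it reaches from about 0.3 to 0.75 m from the base axis. Payload 8.5 kg.
Tool frame: the origin (TCP) lies midway between the tips of the shut fingers; the grasp point (between the pads) lies 19 mm behind it; z points along the fingers, y is the line along which they close (so a half turn about z gives the same grasp; the last joint's range is limited). The gripper opens to 85 mm and grips with 20 to 120 N. Pads are 22 mm wide; open, the fingers measure 114 mm over their backs; the gripper's body (76 mm by 85 mm) begins 54 mm behind the grasp point. The pads swing forward as they close: fully open they stand 13 mm farther back than shut.
Start: joints at [1.106, 0.381, 1.297, -0, 1.464, -0.215], TCP at [0.136, 0.533, 0.231] pointing down, gripper open.
Joint ranges: [-3.11, 3.11], [-0.89, 2.33], [0.22, 2.48], [-1.42, 4.56], [0.17, 2.85], [-2.88, 2.88]. Speed limits (rad/s): [2.39, 2.39, 3.14, 3.14, 3.14, 3.14].

INTERFACE

Orientations are given as a unit quaternion [x, y, z, w].
In Python, from workcell import get_obs, capture, workorder gives the robot as it stands.
- The arm moves only by the shell command python3 -m creep 'ROWS' [OPENING] [FORCE]. ROWS is JSON, a list that holds one entry, the list of rows, each a list of 4 numbers: the shift along the world's x, y, z in cm, then the turn about the world's z in degrees. In form: [[[dx, dy, dz, yaw], ...]]. A call has 1 to 12 rows; each row is the pose to reach, as a shift and turn from the pose commanded when the call began; what a row does not reach only later rows make up. A row lasts 1/8 s, in which the tool goes at most 62.5 mm and 10.7 degrees, less where a joint would pass 70% of its speed; a pose out of reach is approached as far as the arm can. A call with a gripper value outside its range is refused whole. OPENING is the opening, from 0 (shut) to 1 (fully open), set as the call begins (- or left out, the last holds). The fingers move at their own pace and stop on an object; FORCE is the grip in N (left out, the last holds). Time passes only in rows, so rows that repeat a pose let the fingers close. It gives the time, the measured TCP pose, the force, the opening and the grip force at its end, in the units of the state.
- get_obs(): the state, without advancing time (a new reading comes with each control period).
- capture(name): name is "scene" or "top" or "wrist"; returns a dict with "img" (384x512x3 uint8, red, green, blue), "z_map" (384x512 float32, m along the optical axis (not along the pixel's ray), 0 where there is no reading), "mtx" (3x3 intrinsics, pixels), "k1" (the pictures are not rectified: a ray, as slopes to the right and down, at radius r is drawn at 1 + k1 r^2 times it, then the intrinsics apply), "camera_from_world" (4x4, takes a point from world to camera coordinates); the wrist camera has in their place "T_tool_cam" (4x4, takes a point from camera to tool coordinates, whose origin is the TCP and whose axes are the flange's). Camera axes: x right, y down, z forward; pixel columns grow to the right and rows downward; lengths in m; the calibration is good to about 2 mm. A picture is of the moment at which its call begins: read the wrist's pose just before it.
- workorder.close_job(): hands the job in; it is judged then, once.
The state is a dict: "clock": time; "joints": joint angles; "joint_vel": joint speeds; "joint_torque": joint torques, N m; "position": TCP position; "orientation": TCP orientation; "contact_force": force on the tool from outside, world axes, zero at the start; "wrist_torque": the same for the moment, N m; "grip_width": finger opening in m; "finger_force": force on a finger pad.
Only numpy, scipy, OpenCV 4.12 (cv2) and the standard library are available. Lean on these libraries where they do the work, as an engineer would, in place of code of your own. Each camera call takes 0.05 s, during which the arm holds its last target. There are 200 camera calls.

## Working session

There is one attempt and no reset: what is moved stays moved. The work goes in short steps, Python scripts to look and compute and a shell command to move; the robot and the scene stay as the last step left them, time stands still between calls to the robot, and variables do not carry over. Pictures are saved under pics/ and viewed, at most 10 in all, crops included, and the job is handed in when it is done.

```bash
mkdir -p pics; ls; cat > h.py <<'E'
import numpy as np, cv2, pickle
from workcell import get_obs, capture
def snap(n):
    o=get_obs(); c=capture(n); c['obs']=o; pickle.dump(c,open(n+'.pkl','wb')); return c
def load(n): return pickle.load(open(n+'.pkl','rb'))
def cfw(c):
    if 'camera_from_world' in c: return np.array(c['camera_from_world'])
    from scipy.spatial.transform import Rotation as R
    T=np.eye(4);T[:3,:3]=R.from_quat(c['obs']['orientation']).as_matrix();T[:3,3]=c['obs']['position']
    return np.linalg.inv(T@np.array(c['T_tool_cam']))
def ray(c,u,v):
    K=np.array(c['mtx']);k=c['k1'];d=np.array([(u-K[0,2])/K[0,0],(v-K[1,2])/K[1,1]]);s=d.copy()
    for _ in range(20): s=d/(1+k*(s@s))
    W=np.linalg.inv(cfw(c)); return W[:3,3],W[:3,:3]@np.array([s[0],s[1],1])
def onz(c,u,v,z):
    p,r=ray(c,u,v); return p+r*(z-p[2])/r[2]
def depth(c,u,v):
    p,r=ray(c,u,v); return p+r*c['z_map'][int(v),int(u)]
def proj(c,P):
    q=cfw(c)@np.append(P,1);s=q[:2]/q[2];s=s*(1+c['k1']*(s@s));K=np.array(c['mtx']);return K[0,0]*s[0]+K[0,2],K[1,1]*s[1]+K[1,2]
def blobs(c,lo,hi,amin=15):
    h=cv2.cvtColor(c['img'],cv2.COLOR_RGB2HSV);m=cv2.inRange(h,np.array(lo),np.array(hi))
    n,l,s,ce=cv2.connectedComponentsWithStats(m);return [(tuple(ce[i].round(1)),s[i].tolist()) for i in range(1,n) if s[i,4]>=amin],l
def save(c,f,box=None,sc=1):
    i=c['img'];
    if box: i=i[box[1]:box[3],box[0]:box[2]]
    cv2.imwrite('pics/'+f,cv2.resize(i[:,:,::-1],None,fx=sc,fy=sc,interpolation=cv2.INTER_CUBIC))
E
python3 - <<'E'
from h import *
a=snap('scene');b=snap('top')
save(a,'s1.png');save(b,'t1.png')
o=get_obs();print(o)
E
```

```text
pics
{'clock': 0.1, 'joints': array([ 1.10569080e+00,  3.81133795e-01,  1.29813510e+00, -2.11773907e-05,
        1.46359275e+00, -2.15328075e-01]), 'joint_vel': array([ 0.00061091, -0.00137413, -0.00185647,  0.0002756 ,  0.00029914,
       -0.00034214]), 'joint_torque': array([ 3.91834808e-03, -4.49222660e+01, -2.31659228e+01, -1.36134836e-04,
        3.59368685e-03,  1.69126417e-05]), 'position': array([0.13586135, 0.5326975 , 0.23078756]), 'orientation': array([ 1.24563171e-01,  9.92211476e-01, -6.01642064e-04, -2.01802487e-04]), 'contact_force': array([-0.8148587 , -0.36536543,  0.176558  ]), 'wrist_torque': array([-0.05015823,  0.00253719,  0.00079457]), 'finger_force': 0.0, 'grip_width': 0.08543936964599438}
```

View pics/s1.png

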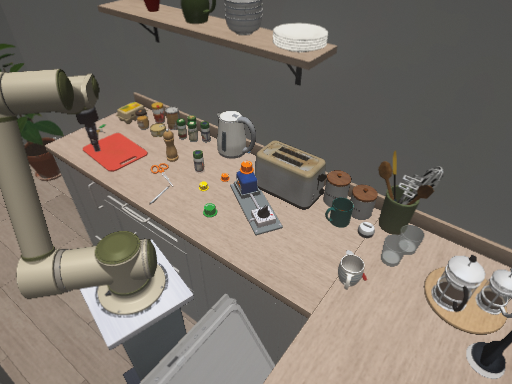

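View pics/t1.png

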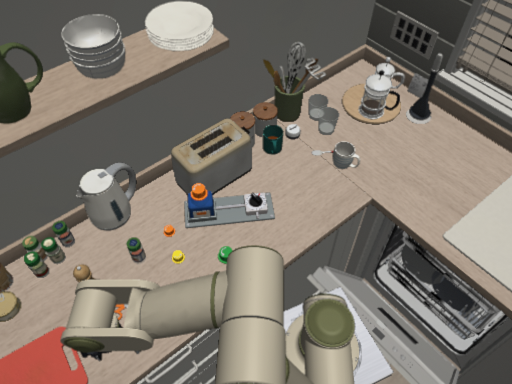

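The scene view shows these candidates for the cap:
- orange cap on the blue bottle at (247,168), the larger orange one
- small loose orange cap at (225,177)
- yellow cap at (203,185)
- green cap at (210,210)
- orange scissors at (160,169)

I choose the cap on the bottle. In the top view it is at (199,193), with the dial at (256,202), the spice jar at (135,250) and the mug at about (345,155). Next I check it in a close crop and locate it.

```bash
python3 - <<'E'
from h import *
a=load('scene');b=load('top')
save(b,'t2.png',(170,170,290,235),6)
for n,c in(('scene',a),('top',b)):
    for t,lo,hi in(('or',(3,180,120),(16,255,255)),('blue',(105,120,30),(130,255,255))):
        bl,_=blobs(c,lo,hi,20)
        for ce,s in bl: print(n,t,ce,s,depth(c,*ce).round(3))
for p in [(185,213),(271,216),(184,200),(255,198),(135,243),(345,150),(260,203),(168,231)]: print(p,depth(b,*p).round(3))
E
```

```text
scene or (np.float64(246.2), np.float64(167.6)) [240, 161, 14, 13, 117] [0.601 0.135 0.15 ]
scene or (np.float64(159.0), np.float64(168.0)) [151, 164, 17, 9, 54] [ 0.384  0.556 -0.001]
scene or (np.float64(224.6), np.float64(177.4)) [221, 174, 8, 8, 40] [0.58  0.276 0.02 ]
scene blue (np.float64(246.4), np.float64(177.7)) [237, 171, 20, 13, 160] [0.599 0.133 0.099]
top or (np.float64(199.0), np.float64(192.1)) [191, 184, 16, 16, 140] [0.596 0.16  0.156]
top or (np.float64(169.4), np.float64(230.7)) [164, 226, 11, 10, 63] [0.579 0.293 0.02 ]
top or (np.float64(119.5), np.float64(309.7)) [115, 305, 9, 15, 50] [0.366 0.529 0.014]
top blue (np.float64(200.5), np.float64(204.1)) [188, 191, 26, 26, 341] [0.589 0.163 0.095]
(185, 213) [0.632 0.216 0.015]
(271, 216) [ 0.487 -0.066  0.017]
(184, 200) [ 0.701  0.198 -0.   ]
(255, 198) [ 0.549 -0.03   0.072]
(135, 243) [0.523 0.415 0.106]
(345, 150) [ 0.638 -0.468  0.04 ]
(260, 203) [ 0.533 -0.043  0.054]
(168, 231) [0.577 0.298 0.024]
```

View pics/t2.png

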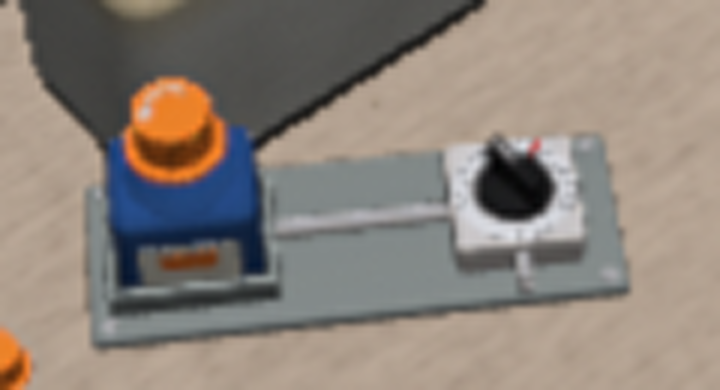

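The crop confirms the choice: the orange ribbed cap at crop (172,125) sits on the blue bottle. The dial is at (513,185) with its pointer up-left and the red mark up-right at (535,147). I'll move near the dial and look with the wrist camera.

```bash
python3 -m creep '[[[3,-5,1,0],[6,-10,1,0],[9,-16,1,0],[12,-21,1,0],[15,-26,1,0],[18,-31,1,0],[21,-36,1,0],[25,-42,1,0],[29,-47,1,0],[33,-52,1,0],[36,-57,1,0],[36,-57,1,0]]]' 1
python3 - <<'E'
from h import *
w=snap('wrist');save(w,'w1.png');print(np.array(w['T_tool_cam']).round(3),get_obs()['joints'].round(2),get_obs()['position'])
W=np.linalg.inv(cfw(w));print(W.round(3))
E
```

```text
clock: 1.6
position: [0.4972, -0.0401, 0.2403]
orientation: [0.126, 0.992, -0.0, -0.001]
contact_force: [-0.7, -0.2, 0.2]
grip_width: 0.0852
finger_force: 0.0
[[-0.001 -0.954 -0.301  0.077]
 [ 1.    -0.001 -0.001 -0.   ]
 [ 0.    -0.301  0.954 -0.143]
 [ 0.     0.     0.     1.   ]] [-0.32  0.28  1.42 -0.    1.44 -1.63] [ 0.49673526 -0.03911698  0.24046244]
[[ 0.252  0.923  0.29   0.422]
 [ 0.968 -0.24  -0.076 -0.021]
 [-0.     0.3   -0.954  0.383]
 [ 0.     0.     0.     1.   ]]
```

View pics/w1.png

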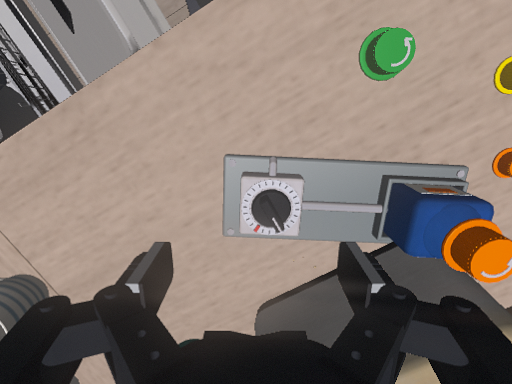

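The wrist view shows the dial centred at (270,208), its white pointer towards (281,229), and the red mark at (256,229). The cap is at (485,250). Next I measure these.

```bash
cat > m.py <<'E'
from h import *
import sys
def dial(w,box):
    x0,y0,x1,y1=box
    h=cv2.cvtColor(w['img'],cv2.COLOR_RGB2HSV);sub=h[y0:y1,x0:x1]
    red=cv2.inRange(sub,(0,110,60),(10,255,255))|cv2.inRange(sub,(170,110,60),(180,255,255))
    n,l,s,ce=cv2.connectedComponentsWithStats(red);i=1+np.argmax(s[1:,4]);r=ce[i]+[x0,y0]
    # black blob
    bl=(sub[:,:,2]<75).astype(np.uint8);n,l,s,ce=cv2.connectedComponentsWithStats(bl);j=1+np.argmax(s[1:,4])
    m=(l==j).astype(np.uint8);cs,_=cv2.findContours(m,0,2);hull=cv2.convexHull(max(cs,key=cv2.contourArea));el=cv2.fitEllipse(hull)
    print('red',r,s[j],'black ell',np.add(el[0],[x0,y0]),el[1])
    # white pixels inside hull
    hm=np.zeros_like(m);cv2.fillConvexPoly(hm,hull,1);hm=cv2.erode(hm,np.ones((3,3)))
    wh=((hm>0)&(sub[:,:,2]>130)&(sub[:,:,1]<60)).astype(np.uint8)
    n,l,s,ce=cv2.connectedComponentsWithStats(wh)
    for k in range(1,n): 
        if s[k,4]>2: print('white',ce[k]+[x0,y0],s[k], onz(w,*(ce[k]+[x0,y0]),.073).round(4))
    print('red xy',onz(w,*r,.044).round(4),'black xy@.05',onz(w,*np.add(el[0],[x0,y0]),.05).round(4))
if __name__=='__main__':
    w=load('wrist')
    dial(w,(240,175,302,236))
    o,l=blobs(w,(3,180,120),(18,255,255),100)
    for ce,s in o: print(ce,s,depth(w,*ce).round(4))
    save(w,'w1c.png',(230,165,310,245),7)
E
python3 m.py
```

```text
red [256.47368421 228.15789474] [  12   15   39   40 1006] black ell [271.3654747  209.39901733] (38.047550201416016, 41.5306510925293)
white [275.19230769 222.07692308] [32 43  8 10 26] [ 0.5611 -0.0324  0.073 ]
red xy [ 0.5763 -0.0591  0.044 ] black xy@.05 [ 0.5533 -0.0339  0.05  ]
(np.float64(501.9), np.float64(163.9)) [493, 148, 19, 30, 241] [0.583  0.2778 0.0109]
(np.float64(463.2), np.float64(238.6)) [442, 219, 60, 53, 742] [0.5952 0.141  0.1363]
(np.float64(491.5), np.float64(259.2)) [468, 236, 44, 47, 1353] [0.6097 0.1527 0.1553]
```

View pics/w1c.png

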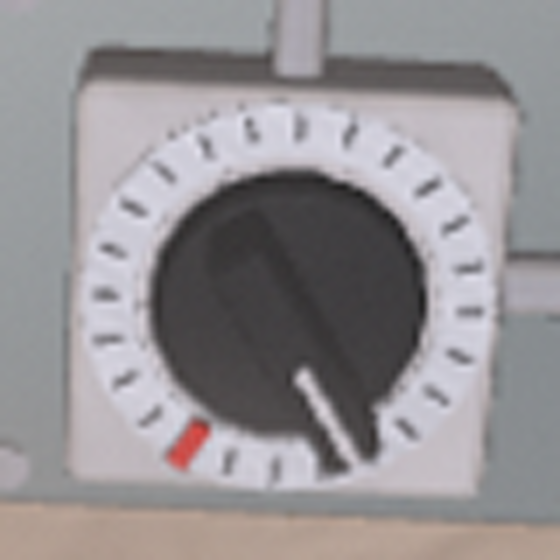

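The crop shows the pointer stripe running from crop (300,372) to (352,462), the red mark at (188,445), and the ring centre at about (287,298).

```bash
python3 - <<'E'
from h import *
w=load('wrist')
f=lambda u,v,z:onz(w,230+(u-3)/7,165+(v-3)/7,z)[:2]
p1,p2=f(300,372,.073),f(352,462,.073);c=f(287,298,.044);r=f(188,445,.044)
ang=lambda d:np.degrees(np.arctan2(d[1],d[0]))
print(p1,p2,ang(p2-p1),c,r,ang(r-c),np.linalg.norm(r-c))
print('pointer by center',ang(p2-c),np.linalg.norm(p2-c))
v=f(80,85,.042),f(515,100,.042),f(475,492,.042),f(70,480,.042);print(v, np.mean(v,0))
E
```

```text
[ 0.55480236 -0.03428145] [ 0.57320898 -0.02957237] 14.3505215212555 [ 0.5524311  -0.03439177] [ 0.57622439 -0.05914787] -46.136124800327444 0.034336347614364326
pointer by center 13.05873915039892 0.021329483411315988
(array([ 0.50484383, -0.06041919]), array([0.52692663, 0.01351399]), array([ 0.60019323, -0.00933368]), array([ 0.57851983, -0.0827111 ])) [ 0.55262088 -0.03473749]
```

```bash
python3 -m creep '[[[2,0,-2,9],[4,0,-4,18],[5.6,0.2,-8,27],[5.6,0.2,-12,28.5],[5.6,0.2,-12,28.5],[5.6,0.2,-12,28.5]]]' 0.6
python3 - <<'E'
from h import *
b=load('top')
P=[depth(b,u,v) for u in range(165,275,2) for v in range(110,230,2)];P=np.array(P)
q=P[(P[:,2]>.06)]
d=np.hypot(q[:,0]-.609,q[:,1]-.155);k=q[d>.06]
k=k[np.argsort(np.hypot(k[:,0]-.609,k[:,1]-.155))][:6];print(k.round(3)); t=P[(P[:,0]>.66)&(P[:,0]<.85)];print('toaster top',t[:,2].max(), t[(t[:,2]>.15)][:,0].min())
w=snap('wrist');save(w,'w2.png',None,1.2)
print(get_obs()['position'],proj(w,[.5525,-.0345,.073]))
E
```

```text
clock: 2.4
position: [0.5523, -0.0346, 0.1231]
orientation: [-0.124, 0.992, -0.0, 0.001]
contact_force: [-0.6, 0.2, 0.8]
grip_width: 0.0511
finger_force: 0.0
[[0.669 0.161 0.173]
 [0.668 0.17  0.099]
 [0.663 0.128 0.151]
 [0.668 0.139 0.174]
 [0.671 0.158 0.191]
 [0.671 0.161 0.16 ]]
toaster top 0.20088926098984028 0.6603395314854252
[ 0.55252742 -0.03480565  0.12334025] (np.float64(255.4355523466005), np.float64(212.13285083978568))
```

View pics/w2.png

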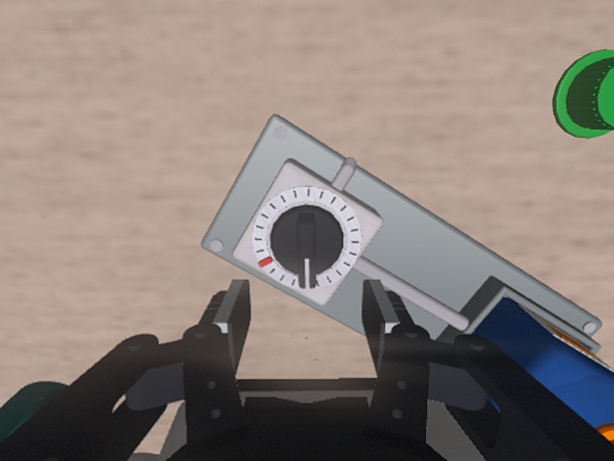

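The fingers straddle the bar squarely, with the dial at (307,238) and the red mark at (265,262). I descend, grip and then turn.

```bash
python3 -m creep '[[[0,0,-2.5,0],[0,0,-5,0],[0,0,-6.8,0],[0,0,-6.8,0]]]' && python3 -m creep '[[[0,0,0,0],[0,0,0,0],[0,0,0,0],[0,0,0,0],[0,0,0,0],[0,0,0,0]]]' 0 30
```

```text
clock: 2.95
position: [0.552, -0.035, 0.0539]
orientation: [-0.123, 0.992, -0.0, 0.0]
contact_force: [0.1, -0.0, 0.1]
grip_width: 0.051
finger_force: 0.0
clock: 3.7
position: [0.5523, -0.0345, 0.0546]
orientation: [-0.124, 0.992, 0.0, 0.001]
contact_force: [-0.8, 4.4, 6.9]
grip_width: 0.0106
finger_force: 32.9
```

```bash
python3 -m creep '[[[0,0,0,-6],[0,0,0,-13],[0,0,0,-21],[0,0,0,-29],[0,0,0,-37],[0,0,0,-45],[0,0,0,-53],[0,0,0,-60],[0,0,0,-60],[0,0,0,-60]]]' && python3 -m creep '[[[0,0,0,0],[0,0,0,0]]]' 0.5 && python3 -m creep '[[[0,0,3,0],[0,0,7,0],[-2,0,11,0],[-3,0,14,0],[-3,0,14,0]]]' 0.5
python3 - <<'E'
from h import *
w=snap('wrist');u,v=map(int,proj(w,[.5525,-.0345,.06]));print(u,v)
x0,y0=max(u-45,0),max(v-45,0);print(x0,y0);save(w,'w3.png',(x0,y0,u+45,v+45),6)
E
```

```text
clock: 4.95
position: [0.5527, -0.0328, 0.0546]
orientation: [0.389, 0.921, 0.002, 0.001]
contact_force: [2.8, 13.7, 6.3]
grip_width: 0.0105
finger_force: 32.9
clock: 5.2
position: [0.552, -0.0353, 0.0536]
orientation: [0.389, 0.921, -0.0, 0.0]
contact_force: [0.3, -0.1, 0.8]
grip_width: 0.0425
finger_force: 0.0
clock: 5.82
position: [0.5223, -0.0355, 0.1955]
orientation: [0.389, 0.921, 0.0, 0.002]
contact_force: [0.3, -1.4, 0.4]
grip_width: 0.0424
finger_force: 0.0
276 198
231 153
```

View pics/w3.png

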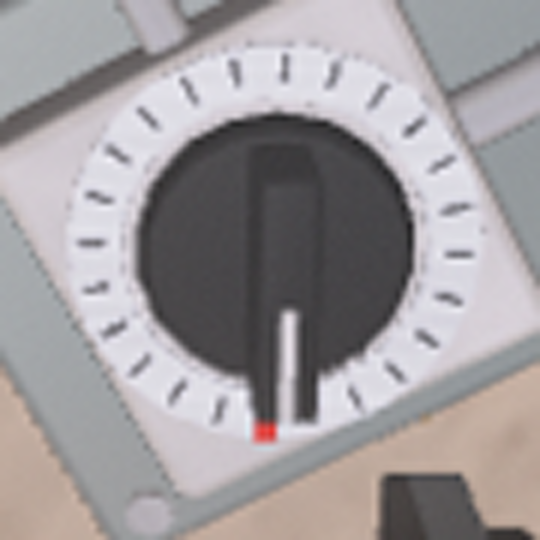

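The dial has turned, and the white stripe runs from (290,312) to (285,420). The red mark at (265,430) is partly hidden by the bar, and the opposite tick is at (285,68). Next is the residual.

```bash
python3 - <<'E'
from h import *
w=load('wrist')
f=lambda u,v,z:onz(w,231+(u-2.5)/6,153+(v-2.5)/6,z)[:2]
ang=lambda d:np.degrees(np.arctan2(d[1],d[0]))
p1,p2=f(290,312,.073),f(285,420,.073);t,r=f(285,68,.044),f(265,432,.044);c=(f(90,243,.044)+f(460,255,.044))/2
print('stripe',ang(p2-p1),'from c',ang(p2-c),'red',ang(r-t),ang(r-c),c)
q=f(285,163,.073);print('bar end->pointer',ang(p2-q))
E
```

```text
stripe -46.91126604758571 from c -45.99680283143088 red -47.56565208540806 -47.624381174384354 [ 0.55358899 -0.03440623]
bar end->pointer -44.478178423870474
```

The pointer is within about 2° of the mark. Now the cap.

```bash
python3 -m creep '[[[0,0,4,0],[0,3,8,0],[1,8,8,0],[3,13,8,0],[5,17.5,8,0],[5,17.5,8,0],[5,17.5,8,0]]]' 1
python3 - <<'E'
from h import *
w=snap('wrist')
save(w,'w4.png')
o,l=blobs(w,(3,150,90),(20,255,255),100)
for ce,s in o: print(ce,s,depth(w,*ce).round(4))
print(get_obs()['position'])
# top-face points by depth
h=cv2.cvtColor(w['img'],cv2.COLOR_RGB2HSV);m=cv2.inRange(h,np.array((3,120,90)),np.array((20,255,255)))
v,u=np.nonzero(m);P=np.array([depth(w,a,b) for a,b in zip(u,v)])
t=P[(P[:,2]>.150)&(P[:,2]<.165)];print(len(t),np.median(t[:,2]))
c,r=cv2.minEnclosingCircle(t[:,:2].astype(np.float32));print('top',c,r)
uv=np.column_stack([u,v])[(P[:,2]>.150)&(P[:,2]<.165)];e=cv2.fitEllipse(cv2.convexHull(uv.astype(np.int32)));print(e,onz(w,*e[0],.155))
E
```

```text
clock: 6.75
position: [0.5719, 0.1395, 0.272]
orientation: [0.389, 0.921, -0.001, -0.001]
contact_force: [-0.5, -0.7, -0.1]
grip_width: 0.0855
finger_force: 0.0
(np.float64(342.4), np.float64(82.6)) [327, 67, 33, 33, 720] [0.5827 0.2882 0.0249]
(np.float64(294.3), np.float64(193.0)) [267, 166, 56, 58, 2322] [0.6036 0.1599 0.1556]
[0.5718186  0.13906062 0.27248934]
1526 0.15509734325247737
top (0.6124215722084045, 0.15651190280914307) 0.023415181785821915
((297.75994873046875, 200.12811279296875), (45.6655387878418, 47.83543395996094), 73.60966491699219) [0.61140815 0.15713351 0.155     ]
```

View pics/w4.png

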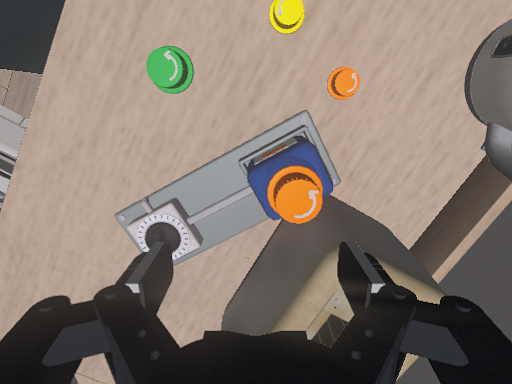

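The cap is in clear view at (297,200), with its arrow showing anticlockwise. The toaster's near corner is close behind it, so I check clearance.

```bash
python3 - <<'E'
from h import *
w=load('wrist');b=load('top');a=load('scene')
c=np.array([.611,.157])
P=np.array([depth(w,u,v) for u in range(215,470,2) for v in range(185,330,2)]+[depth(b,u,v) for u in range(165,275) for v in range(110,215)]+[depth(a,u,v) for u in range(240,330) for v in range(135,210)])
q=P[(P[:,2]>.09)&(P[:,2]<.25)&(P[:,0]<.9)];d=q[:,:2]-c;r=np.hypot(*d.T);q,d,r=q[r>.04],d[r>.04],r[r>.04]
th=np.degrees(np.arctan2(d[:,1],d[:,0]))
for t in range(-120,150,15):
    k=(abs(th-t)<8)&(r<.2)
    if k.sum()>3:
        i=np.argsort(r[k])[:40]; print(t,k.sum(),r[k].min().round(3),np.percentile(r[k],5).round(3),q[k][r[k]<r[k].min()+.012][:,2].max().round(3),q[k][:,2].max().round(3))
E
```

```text
-120 11 0.04 0.04 0.094 0.094
-105 11 0.04 0.04 0.097 0.097
-90 19 0.04 0.04 0.097 0.097
-75 28 0.04 0.041 0.101 0.101
-60 1463 0.042 0.108 0.097 0.197
-45 1405 0.042 0.071 0.091 0.198
-30 1231 0.048 0.055 0.193 0.2
-15 868 0.045 0.048 0.193 0.198
0 695 0.046 0.049 0.191 0.198
15 1233 0.044 0.061 0.156 0.198
30 26 0.04 0.041 0.099 0.099
45 14 0.041 0.041 0.1 0.1
90 6 0.04 0.041 0.1 0.1
105 8 0.042 0.042 0.097 0.097
120 5 0.04 0.041 0.096 0.096
```

```bash
python3 -m creep '[[[2,0.9,-2,0],[3.9,1.8,-4,0],[3.9,1.8,-6,0],[3.9,1.8,-9,0],[3.9,1.8,-12,0],[3.9,1.8,-13.8,0],[3.9,1.8,-13.8,0]]]' 0.78 && python3 -m creep '[[[0,0,0,0],[0,0,0,0],[0,0,0,0],[0,0,0,0],[0,0,0,0],[0,0,0,0]]]' 0 90
```

```text
clock: 7.68
position: [0.6103, 0.1566, 0.1342]
orientation: [0.39, 0.921, -0.001, -0.001]
contact_force: [-0.5, 0.0, -0.0]
grip_width: 0.0666
finger_force: 0.0
clock: 8.43
position: [0.6115, 0.1578, 0.1358]
orientation: [0.389, 0.921, 0.0, 0.001]
contact_force: [1.8, -0.9, 5.5]
grip_width: 0.0428
finger_force: 90.9
```

```bash
python3 -m creep '[[[0,0,-0.3,0],[0,0,-0.6,0],[0,0,-0.8,0],[0,0,-0.8,0],[0,0,-0.8,0]]]'
```

```text
clock: 9.05
position: [0.6117, 0.1579, 0.1308]
orientation: [0.389, 0.921, 0.001, 0.002]
contact_force: [-5.3, -2.2, 23.8]
grip_width: 0.0432
finger_force: 92.9
```

```bash
python3 -m creep '[[[0,0,0,6],[0,0,0,13],[0,0,0,20],[0,0,0,27],[0,0,0,34],[0,0,0,41],[0,0,0,48],[0,0,0,55],[0,0,0,61],[0,0,0,64],[0,0,0,64],[0,0,0,64]]]'
python3 - <<'E'
from h import *
from scipy.spatial.transform import Rotation as R
o=get_obs();M=R.from_quat(o['orientation']).as_matrix();print(np.degrees(np.arctan2(M[1,1],M[0,1])),o['wrist_torque'],o['contact_force'])
E
```

```text
clock: 10.55
position: [0.6126, 0.158, 0.1308]
orientation: [-0.158, 0.987, -0.0, 0.003]
contact_force: [1.0, -1.8, 21.6]
grip_width: 0.0432
finger_force: 92.6
108.19402636441481 [-0.12488633 -0.02829298  0.04823624] [ 1.04950046 -1.82955683 21.57786245]
```

```bash
python3 -m creep '[[[0,0,0.4,0],[0,0,0.8,0],[0,0,1.2,0],[0,0,1.6,0],[0,0,1.6,0]]]'
```

```text
clock: 11.18
position: [0.611, 0.1575, 0.1429]
orientation: [-0.158, 0.987, -0.0, -0.0]
contact_force: [4.2, -2.7, 0.2]
grip_width: 0.0429
finger_force: 92.2
```

```bash
python3 -m creep '[[[0,0,1,0],[0,0,2.5,0],[0,0,4.5,0],[0,0,6.5,0],[0,0,8.3,0],[0,0,9.4,0],[0,0,9.4,0],[0,0,9.4,0],[0,0,9.4,0]]]'
python3 - <<'E'
from h import *
w=snap('wrist');a=snap('scene')
i=cv2.resize(a['img'][130:250,190:310],None,fx=3.2,fy=3.2,interpolation=cv2.INTER_CUBIC)
cv2.imwrite('pics/f.png',np.hstack([cv2.resize(w['img'],(400,384*400//512))[:300],cv2.resize(i,(400,300))])[:,:,::-1])
o,l=blobs(a,(3,150,90),(20,255,255),30)
for ce,s in o: print(ce,s,depth(a,*ce).round(4))
print(get_obs()['position'],get_obs()['contact_force'])
E
```

```text
clock: 12.3
position: [0.6107, 0.1579, 0.2365]
orientation: [-0.158, 0.987, 0.0, -0.001]
contact_force: [0.6, 0.1, -0.3]
grip_width: 0.0432
finger_force: 92.3
(np.float64(92.2), np.float64(149.0)) [83, 140, 18, 20, 172] [0.1811 0.9016 0.0091]
(np.float64(133.7), np.float64(152.5)) [123, 141, 24, 26, 286] [0.3358 0.7366 0.0119]
(np.float64(244.8), np.float64(148.1)) [239, 141, 14, 14, 124] [0.5972 0.138  0.2477]
(np.float64(159.0), np.float64(167.8)) [151, 163, 17, 11, 74] [0.3824 0.552  0.0028]
(np.float64(224.5), np.float64(177.3)) [221, 173, 9, 9, 57] [0.5788 0.2757 0.0217]
[0.61082037 0.15791289 0.2368255 ] [ 0.04742025 -1.02601264 -0.82499274]
```

View pics/f.png

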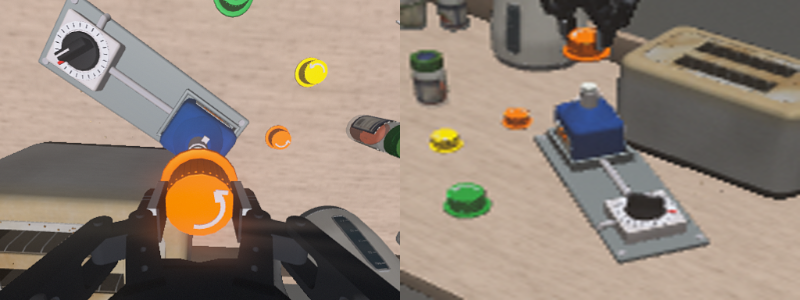

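The cap is held upright at (200,205), about 10 cm above its closed position, and the bare neck is visible below it. The dial pointer is still at the red mark, near (60,62). I'm handing it in.

```bash
python3 -c "
from workcell import workorder
print(workorder.close_job())"
```

```text
the job is handed in; nothing more can be done
None
```

I turned the dial to within about 2° of the red mark, took the cap off the blue bottle, and handed the job in at about 12 s with the gripper holding it upright about 8 cm above the mouth; hand-in returned no verdict.

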